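# Close the soak tub and hold the timer dial at its third click

### The arm

A 7-joint arm with a two-finger parallel gripper is mounted at the origin on the work surface. World frame = base frame: x ahead of the robot, y to its left, z up, the work surface at z = 0. Lengths are in m, angles in rad, forces in N, time in s.
With the tool pointing down it reaches from about 0.4 to 0.9 m from the base axis. Payload 5.6 kg.
Tool frame: the origin (TCP) lies midway between the tips of the shut fingers; the grasp point (between the pads) lies 19 mm behind it; z points along the fingers, y is the line along which they close (so a half turn about z gives the same grasp; the last joint's range is limited). The gripper opens to 92 mm and grips with 3 to 60 N. Pads are 20 mm wide; open, the fingers measure 128 mm over their backs; the gripper's body (75 mm by 189 mm) begins 69 mm behind the grasp point.
Start: joints at [-1.239, 0.468, -0.012, 1.603, 0.006, 1.071, -0.056], TCP at [0.238, 0.605, 0.215] pointing down, gripper open.
Joint ranges: [-2.53, 2.53], [-0.31, 2.02], [-1.57, 1.55], [0.28, 2.44], [-1.29, 4.43], [0.15, 1.84], [-2.92, 2.92]. Speed limits (rad/s): [2.57, 2.57, 3.14, 3.14, 3.14, 3.14, 3.14].

### API

Orientations are given as a 3x3 rotation matrix whose columns are the frame's x, y, z axes.
In Python, from station import env, effector, solver, viewer, workorder, search_frame, tip_of gives the robot as it stands. Calls block until the motion is done:
- env.reach(position, orientation): joint-space move of the TCP to a pose.
- env.movel(position, frame=None, rate=0.15): straight line of the TCP; frame=None keeps the orientation; rate is the mean speed in m/s.
- env.goto_joints(angles): joint-space move.
- effector.release() and effector.grasp(squeeze=None): open the fingers fully, or close them until they stop; squeeze is the grip in N (None keeps the last).
- env.pause(seconds).
- solver.inverse_kinematics(position, orientation): joint angles nearest the present ones, or None.
- env.sense(): the state.
- viewer.read_camera(name): name is "scene" or "side" or "wrist"; returns (picture, depth): 400x640x3 uint8, red, green, blue; 400x640 float32, m along the optical axis (not along the pixel's ray), 0 where there is no reading.
- viewer.camera_info(name): a dict with "intrinsics" (3x3 intrinsics, pixels), "eye" and "rotation" of the camera in the world; the wrist camera has in their place "T_tool_cam" (4x4, takes a point from camera to tool coordinates, whose origin is the TCP and whose axes are the flange's). Camera axes: x right, y up, looking along -z (the intrinsics and any distortion apply to the point x, -y, -z); pixel columns grow to the right and rows downward; lengths in m; the calibration is good to about 2 mm. A picture is of the moment at which its call begins: read the wrist's pose just before it. camera_info takes no time and is no camera call.
A pose or a line that the arm cannot do raises env.PlanningError and nothing moves.
- workorder.finish_job(): hands the job in; it is judged then, once.
Trained networks look in the newest picture that a camera, given by its name, has taken for a name from the list of things; names that differ only in an ending like _2 or _b are one class to them, and where a whole thing is asked for, a point or a joint stands for the part that bears it (a point fixed in the world has none). Each returns a list of dicts, best first, with "score" (0 to 1); they miss things now and then, are a little off and sometimes report something else, mostly with a low value. They report only what shows in the picture. A call takes as long as a camera call. They do not tell look-alikes from the thing itself.
- search_frame(camera, name): "at" ([x, y, z] in m, in world coordinates, good to about 4 mm: the middle of the surface that is visible of it).
- tip_of(camera, name): "at" ([x, y, z] in m, in world coordinates, good to about 4 mm: a listed point, or the origin of a listed thing).
The state is a dict: "t": time; "joint_positions": joint angles; "joint_velocities": joint speeds; "tau": joint torques, N m; "ee_pos": TCP position; "tcp_rot": TCP orientation; "wrist_force": force on the tool from outside, world axes, zero at the start; "moment": the same for the moment, N m; "gripper_width": finger opening in m; "grasp_force": force on a finger pad.
Only numpy, scipy, OpenCV 4.12 (cv2) and the standard library are available. Lean on these libraries where they do the work, as an engineer would, in place of code of your own. Each camera call takes 0.05 s, during which the arm holds its last target. There are 200 camera calls.

### The job

Pick up the loose lid from the ledge, put it on the soak tub and press it down past its springy seal until it sits fully home and level on the rim. Then press the timer's spring-return dial down by its thumb bar, past the first and second clicks to the third, without pushing it on past the third, and finish while holding it there with the fingers. Leave the cup, the scrub brush and the soap case where they stand.

Things in the scene. Friction and masses are not known exactly. Their poses are not given: they have to be found in the camera images.
- tub: Grey plastic round soak tub fixed to the ledge, open at the top: 108 mm outside, 100 mm inside diameter, rim 85 mm above the ledge. Origin: centre of its underside, z up. Stands left or right of the middle, the timer on the other side. Four dark sprung seal bumps (12 mm balls, 90 degrees apart, centred 7 mm below the rim) stick 6 mm into the mouth and give way outward to the lid.
- lid: Loose white plastic lid, about 0.12 kg, right way up on the ledge on the robot's side. Origin: centre of its underside, z up. Round plug 94 mm in diameter, 14 mm deep (lowest 5 mm tapers to 85 mm); flange 116 mm in diameter, from 14 to 19 mm up; round knob on top, 30 mm in diameter, from 19 to 47 mm up.
- timer: White plastic timer post fixed to the ledge, 70 (x) x 90 (y) x 120 mm high on a 90 x 110 x 8 mm steel foot; yaw varies. Origin: centre of its underside, z up. A grey dial disc (54 mm diameter, 18 mm thick) sits on its +x face (away from the robot), axis along the post's x at 100 mm height; its arm carries the thumb bar out past the post's +y side. Three dark ticks mark the clicks.
- dial (a joint): Dial angle in rad, 0 at rest (arm rising 0.6 rad above level), growing as the thumb bar is pressed down. Clicks at 0.3, 0.6 and 0.9: the third is 0.9 (arm 0.3 rad below level); stop at 1.25. The spring always turns it back to 0: pushing takes about 2 N at the bar at first, about 7 N at the third click, with about 1 N of ripple.
- dial_bar (a point): Centre of the thumb bar: level round grey bar, 14 mm in diameter, 46 mm long along the timer's x axis, 90 mm from the dial axis. In the timer's frame: x = 61, y = 90 cos(a), z = 100 + 90 sin(a) mm with a = 0.6 - dial angle, so 151 mm high at rest (y 74), 73 mm at the third click (y 86); its top is 7 mm higher. Press it from above with closed fingers.
- cup: Empty aluminium cup, 70 mm in diameter, 80 mm high; origin at the centre of its underside. A bystander.
- brush: Wooden scrub brush lying bristles down, 150 x 50 x 55 mm; origin at the centre of its underside. A bystander.
- soap_case: White soap case with a small drawer in its far face and a bar of soap on top, 80 x 120 x 55 mm (75 mm with the soap), near the far edge; origin at the centre of its underside. A bystander.
- tub_rim (a point): Centre of the tub's mouth at rim height, 85 mm above the tub's origin. The lid laid on rests on the seal bumps with its flange about 8 mm above the rim; a straight push of about 10 N down on its knob drives it home: flange on the rim, lid origin 14 mm below this point, knob top 33 mm above it. It then stays.
Not all that is in view belongs to the job. What is shaped like the timer but orange or red is not meant.

How it is judged:
By the outcome, as a careful person would: the job done as asked, in the order asked, and still so for the second after the job is handed in, while the arm keeps its last pose, push and grip.
It also fails if it takes over 59 s, if anything falls off the work surface, if the arm or the gripper's body presses on something with over 40 N, if the wrist force passes 120 N, or if a joint passes its speed limit or range.

## Working session

There is one attempt and no reset: what is moved stays moved. The work goes in short steps, each a Python script; the robot and the scene stay as the last script left them, time stands still between calls to the robot, and variables do not carry over. Pictures are saved under pics/ and viewed, at most 10 in all, crops included, and the job is handed in when it is done.

```bash
mkdir -p pics; ls
python3 - <<'E'
from station import env, viewer, search_frame, tip_of
import cv2, numpy as np
ims=[]
for c in ["scene","side"]:
    p,d=viewer.read_camera(c); cv2.imwrite(f"pics/{c}0.png",p[:,:,::-1]); np.save(f"pics/{c}0.npy",d)
    i=viewer.camera_info(c); print(c,i)
    for n in ["tub","lid","timer","dial_bar","tub_rim","cup","brush","soap_case"]:
        print(n,[(np.round(r["at"],3).tolist(),round(r["score"],2)) for r in tip_of(c,n)[:3]])
print(env.sense()["t"])
E
```

```text
pics
scene {'intrinsics': array([[404.3879125 ,   0.        , 321.16457623],
       [  0.        , 404.3879125 , 198.81705977],
       [  0.        ,   0.        ,   1.        ]]), 'eye': array([ 1.20959629, -0.25408064,  0.84406429]), 'rotation': array([[ 0.35619028, -0.64886441,  0.67238639],
       [ 0.93433085,  0.25688681, -0.24705267],
       [-0.01242351,  0.71622911,  0.69775463]])}
tub [([0.597, 0.229, -0.002], 0.69)]
lid [([0.438, 0.027, 0.001], 0.95), ([0.797, 0.034, 0.001], 0.53)]
timer [([0.572, -0.153, 0.005], 0.98), ([0.784, -0.21, 0.0], 0.97), ([0.218, -0.292, 0.002], 0.57)]
dial_bar [([0.623, -0.066, 0.148], 0.91), ([0.852, -0.135, 0.147], 0.81), ([0.256, -0.2, 0.15], 0.7)]
tub_rim [([0.602, 0.226, 0.08], 0.9)]
cup [([0.453, 0.259, -0.003], 0.91)]
brush [([0.44, -0.302, 0.0], 0.92)]
soap_case [([0.798, 0.032, 0.0], 0.65)]
side {'intrinsics': array([[424.40366756,   0.        , 327.79552622],
       [  0.        , 424.40366756, 197.81718027],
       [  0.        ,   0.        ,   1.        ]]), 'eye': array([ 0.14676092, -0.77214689,  0.68349236]), 'rotation': array([[ 0.90700077,  0.23453199, -0.34977757],
       [-0.42112167,  0.5002236 , -0.75659295],
       [-0.00247826,  0.8335293 ,  0.55246969]])}
tub [([0.601, 0.225, -0.003], 0.76)]
lid [([0.439, 0.026, -0.001], 0.92)]
timer [([0.784, -0.202, 0.003], 0.84), ([0.575, -0.152, 0.0], 0.78), ([0.221, -0.292, 0.001], 0.66)]
dial_bar [([0.256, -0.2, 0.153], 0.93), ([0.85, -0.135, 0.153], 0.86), ([0.62, -0.065, 0.147], 0.56)]
tub_rim [([0.597, 0.229, 0.081], 0.9)]
cup [([0.453, 0.259, -0.001], 0.57)]
brush []
soap_case [([0.798, 0.032, -0.0], 0.68)]
0.9
```

View pics/scene0.png

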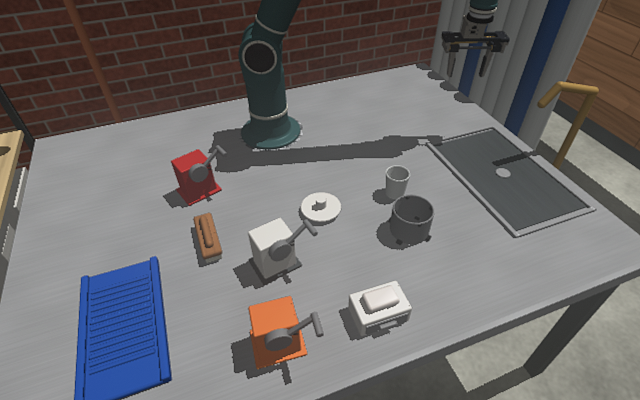

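View pics/side0.png

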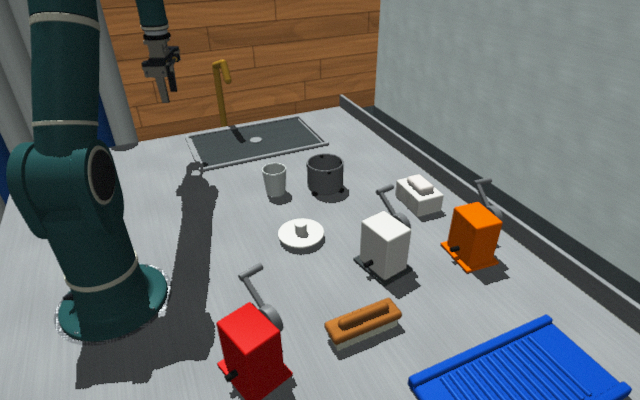

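The scene picture shows three timer-shaped things: red (195,175), white (273,245) and orange (277,330). The lid is at (320,207), the soak tub at (412,218), the cup at (397,182) and the soap case at (380,307), which only looks like a lid to the network. I choose the white timer. Next: fits from the depth data, plus a close crop.

```bash
cat > h.py <<'E'
import numpy as np, cv2
from scipy.optimize import least_squares
from station import env, effector, solver, viewer, search_frame, tip_of, workorder
def cloud(d,i,eye,R):
    K=i["intrinsics"]; v,u=np.mgrid[:d.shape[0],:d.shape[1]]
    c=np.stack([(u-K[0,2])/K[0,0]*d,-(v-K[1,2])/K[1,1]*d,-d],-1)
    P=c@np.asarray(R).T+eye; P[d<=0]=np.nan; return P
def near(P,xy,r,z0,z1):
    m=(np.hypot(P[...,0]-xy[0],P[...,1]-xy[1])<r)&(P[...,2]>z0)&(P[...,2]<z1); return P[m]
def circ(p,r=None):
    c0=p[:,:2].mean(0)
    f=lambda q:np.hypot(*(p[:,:2]-q[:2]).T)-(q[2] if r is None else r)
    s=least_squares(f,[*c0,r or .05],loss="soft_l1",f_scale=.002); return s.x.round(4)
def yawR(a,tilt=0):  # tool down, fingers close along direction a (world angle)
    y=np.array([np.cos(a),np.sin(a),0]); z=np.array([0,0,-1.]); return np.stack([np.cross(y,z),y,z],1)
E
python3 - <<'E'
from h import *
ims=[]
for c in ["scene","side"]:
    d=np.load(f"pics/{c}0.npy"); i=viewer.camera_info(c); P=cloud(d,i,i["eye"],i["rotation"])
    t=near(P,(.6,.227),.08,.078,.095); print(c,"tub rim",len(t),circ(t),np.median(t[:,2]))
    k=near(P,(.438,.027),.03,.040,.055); print("knob",len(k),k.mean(0),cv2.minEnclosingCircle(k[:,:2].astype('f4')))
    f=near(P,(.438,.027),.07,.015,.024); print("flange",len(f),cv2.minEnclosingCircle(f[:,:2].astype('f4')),np.median(f[:,2]))
    b=near(P,(.573,-.153),.075,.115,.124); print("top",len(b),cv2.minAreaRect(b[:,:2].astype('f4')))
    a=near(P,(.622,-.066),.04,.135,.17); print("bar",len(a),a.mean(0),a.max(0),cv2.minAreaRect(a[a[:,2]>.15][:,:2].astype('f4')))
    cu=near(P,(.453,.259),.06,.06,.09); print("cup",circ(cu))
p=cv2.imread("pics/scene0.png")[140:290,220:450]
cv2.imwrite("pics/crop0.png",cv2.resize(p,None,fx=3.4,fy=3.4,interpolation=2))
s=env.sense(); print(s["tcp_rot"].round(3) if hasattr(s["tcp_rot"],"round") else s["tcp_rot"], viewer.camera_info("wrist"))
E
```

```text
scene tub rim 306 [0.6004 0.2257 0.0516] 0.08353002454832964
knob 77 [0.44260607 0.02630641 0.04617622] ((0.43999287486076355, 0.026371097192168236), 0.015839729458093643)
flange 809 ((0.440523236989975, 0.028318246826529503), 0.060529738664627075) 0.019498100133199303
top 928 ((0.5840750336647034, -0.14883586764335632), (0.08938561379909515, 0.08971662074327469), 12.118017196655273)
bar 179 [ 0.61799353 -0.07372225  0.15113288] [ 0.64444557 -0.05687519  0.16067641] ((0.6211163401603699, -0.06913818418979645), (0.047423191368579865, 0.01795986108481884), 8.906617164611816)
cup [0.4542 0.2604 0.0325]
side tub rim 223 [0.5976 0.2259 0.0517] 0.08311142946244976
knob 89 [0.43826193 0.02391315 0.04615957] ((0.4397765100002289, 0.026482610031962395), 0.01595732755959034)
flange 908 ((0.4392198622226715, 0.027249453589320183), 0.059619173407554626) 0.01930159449479174
top 931 ((0.5815916657447815, -0.14890334010124207), (0.08833751827478409, 0.09078825265169144), 11.77314281463623)
bar 163 [ 0.61276205 -0.07497194  0.15040623] [ 0.64200266 -0.05888386  0.15979003] ((0.6186143755912781, -0.06893587112426758), (0.04774092882871628, 0.017473826184868813), 5.112949848175049)
cup [0.4515 0.2603 0.0324]
[[-0.931  0.366  0.   ]
 [ 0.366  0.931  0.   ]
 [-0.     0.    -1.   ]] {'intrinsics': array([[301.45337088,   0.        , 316.32675667],
       [  0.        , 301.45337088, 198.61170947],
       [  0.        ,   0.        ,   1.        ]]), 'T_tool_cam': array([[ 8.84156851e-06,  9.71635556e-01,  2.36483289e-01,
         6.62872992e-02],
       [ 9.99999515e-01, -2.41398484e-04,  9.54442860e-04,
        -1.02313093e-03],
       [ 9.84457327e-04,  2.36483165e-01, -9.71635088e-01,
        -1.70038963e-01],
       [ 0.00000000e+00,  0.00000000e+00,  0.00000000e+00,
         1.00000000e+00]])}
```

View pics/crop0.png

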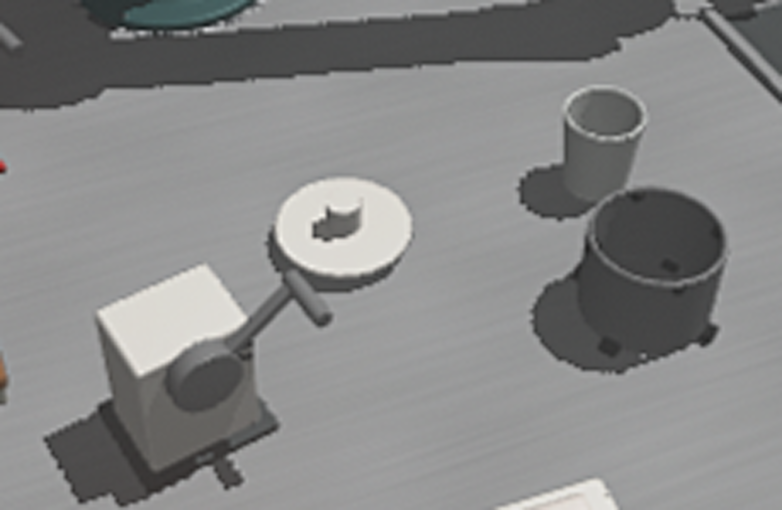

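The crop confirms the white timer: dial at (205,375), bar at (308,298), lid knob at (345,215) and tub at (655,240). The fits match the given sizes. I'll move now, with wrist looks at the tub and the lid on the way.

```bash
cat >> h.py <<'E'
def wcloud():
    s=env.sense(); p,d=viewer.read_camera("wrist"); i=viewer.camera_info("wrist")
    T=np.eye(4); T[:3,:3]=s["tcp_rot"]; T[:3,3]=s["ee_pos"]; M=T@i["T_tool_cam"]
    return p,cloud(d,i,M[:3,3],M[:3,:3])
def st(m=""):
    s=env.sense(); print(m,"t%.1f"%s["t"],"p",np.round(s["ee_pos"],4),"F",np.round(s["wrist_force"],1),"w%.4f"%s["gripper_width"],"g",np.round(s["grasp_force"],1))
A=np.radians(33)
E
python3 - <<'E'
from h import *
R=yawR(A)
env.reach([.6,.226,.26],R); st()
p,P=wcloud(); t=near(P,(.6,.227),.08,.078,.095); print("rim",len(t),circ(t),np.median(t[:,2]))
env.reach([.44,.027,.20],R); st()
p,P=wcloud(); cv2.imwrite("pics/w1.png",p[:,:,::-1])
k=near(P,(.438,.027),.03,.040,.055); print("knob",len(k),k.mean(0),cv2.minEnclosingCircle(k[:,:2].astype('f4')))
f=near(P,(.438,.027),.07,.015,.024); print("flange",len(f),cv2.minEnclosingCircle(f[:,:2].astype('f4')),np.median(f[:,2]))
E
```

```text
t2.8 p [0.5992 0.2279 0.2597] F [ 0.7  0.5 -0.1] w0.0922 g 0.0
rim 1290 [0.5983 0.226  0.0511] 0.08443577285068177
 t3.9 p [0.4414 0.028  0.2007] F [ 0.3 -0.6 -0.4] w0.0916 g 0.0
knob 571 [0.43932047 0.02655889 0.04682059] ((0.43962645530700684, 0.02618950977921486), 0.01497409027069807)
flange 6670 ((0.43987736105918884, 0.02593277022242546), 0.058070242404937744) 0.01894095921826766
```

Run:
```python
from h import *
R=yawR(A)
env.movel([.4397,.0263,.08],R); env.pause(.2)
env.movel([.4397,.0263,.0235],R,rate=.08); env.pause(.3); st("down")
effector.grasp(30); env.pause(.2); st("grip")
env.movel([.4397,.0263,.20],R); env.pause(.3); st("up")
p,P=wcloud(); f=near(P,(.4397,.0263),.09,.18,.21)
h=np.histogram(P[...,2][np.hypot(P[...,0]-.44,P[...,1]-.026)<.06],bins=np.arange(.1,.3,.005)); 
z=h[1][h[0].argmax()]; f=near(P,(.4397,.0263),.08,z-.004,z+.009); print(z,len(f),cv2.minEnclosingCircle(f[:,:2].astype('f4')),np.median(f[:,2]))
p2,_=viewer.read_camera("side"); cv2.imwrite("pics/a.png",np.hstack([p,p2])[:,:,::-1][:, :])
cv2.imwrite("pics/a.png",cv2.resize(np.vstack([p,p2])[:,:,::-1],None,fx=.75,fy=.75))
```

```text
down t6.2 p [0.44   0.0264 0.0238] F [0.4 0.1 0. ] w0.0922 g 0.0
grip t7.4 p [0.4398 0.0263 0.0235] F [ 0.1 -0.4 -0.4] w0.0291 g 30.0
up t9.0 p [0.4395 0.0262 0.1996] F [-0.3  0.8 -1. ] w0.0295 g 30.0
0.1950000000000001 14938 ((0.4385424554347992, 0.025646056979894638), 0.058006998151540756) 0.19506007789481752
```

View pics/a.png

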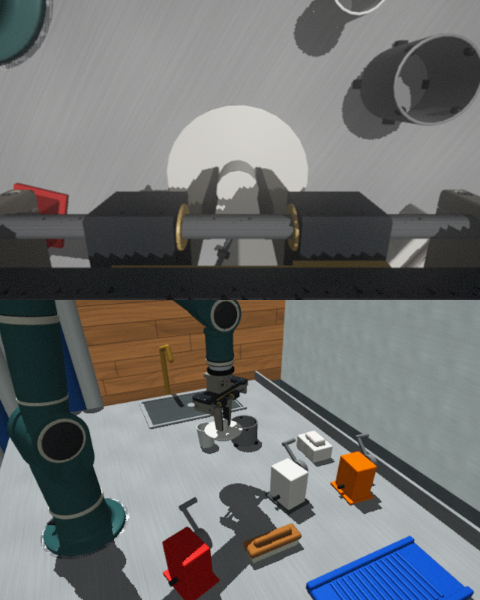

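The lid is in the gripper: level, and centred to within about 1 mm (wrist view, disc centred near (237,170)). The fingers are on the knob.

Run:
```python
from h import *
R=yawR(A); x,y=.599,.226
env.movel([x,y,.20],R,rate=.2); env.movel([x,y,.115],R,rate=.1); env.pause(.3); st("above")
effector.grasp(55); z=.106
while z>.088:
    env.movel([x,y,z],R,rate=.04); env.pause(.05); s=env.sense(); st("%.4f"%z)
    if s["wrist_force"][2]>35 : break
    z-=.002
```

```text
above t11.8 p [0.5992 0.2261 0.1155] F [-0.2  0.8 -0.9] w0.0292 g 30.0
0.1060 t12.5 p [0.5989 0.2259 0.1057] F [ 0.5  0.2 -1.2] w0.0291 g 55.0
0.1040 t12.8 p [0.599 0.226 0.104] F [-0.1 -0.2 -1.1] w0.0291 g 55.0
0.1020 t13.1 p [0.599 0.226 0.102] F [ 0.1  0.3 -0.9] w0.0291 g 55.0
0.1000 t13.4 p [0.5996 0.2263 0.1007] F [ 0.6 -0.2  3.6] w0.0288 g 55.0
0.0980 t13.7 p [0.5993 0.2262 0.0983] F [1. 1. 4.] w0.0288 g 55.0
0.0960 t14.0 p [0.5989 0.226  0.0955] F [ 0.3  0.9 -2.1] w0.0292 g 55.0
0.0940 t14.3 p [0.5991 0.226  0.0946] F [0.4 0.2 5.1] w0.0287 g 55.0
0.0920 t14.6 p [0.5991 0.2261 0.0945] F [-4.7 -1.9 16.5] w0.0289 g 55.0
0.0900 t14.9 p [0.5992 0.2261 0.0945] F [-9.9 -2.4 28.9] w0.0291 g 55.0
```

It stopped rigidly at the expected home height. Release, verify, and measure the timer closely.

Run:
```python
from h import *
R=yawR(A); x,y=.599,.226
env.movel([x,y,.0942],R,rate=.05); effector.release(); env.movel([x,y,.24],R,rate=.15); env.pause(.2); st("up")
p,P=wcloud(); f=near(P,(x,y),.052,.08,.105); f=f[np.hypot(f[:,0]-x,f[:,1]-y)>.02]
c=np.linalg.lstsq(np.c_[f[:,:2]-[x,y],np.ones(len(f))],f[:,2],rcond=None)[0]; print("flange plane slope,z",c.round(4))
g=near(P,(x,y),.07,.082,.098); print(cv2.minEnclosingCircle(g[:,:2].astype('f4')))
k=near(P,(x,y),.012,.1,.13); print("knob z",np.median(k[:,2]))
cv2.imwrite("pics/b.png",p[:,:,::-1])
T=np.radians(10)
env.reach([.60,-.08,.30],yawR(T+np.pi/2)); effector.grasp(20); env.pause(.2); st("bar")
p,P=wcloud(); cv2.imwrite("pics/c.png",p[:,:,::-1])
b=near(P,(.573,-.153),.075,.117,.123); print("top",len(b),cv2.minAreaRect(b[:,:2].astype('f4')))
a=near(P,(.62,-.069),.045,.15,.17); print("bar",len(a),a.mean(0),a.max(0),cv2.minAreaRect(a[:,:2].astype('f4')))
cv2.imwrite("pics/bc.png",cv2.resize(np.vstack([cv2.imread("pics/b.png"),cv2.imread("pics/c.png")]),None,fx=.75,fy=.75))
print(np.round(env.sense()["joint_positions"],2))
```

```text
up t17.5 p [0.5986 0.2258 0.239 ] F [0.2 0.3 0.2] w0.0920 g 0.0
flange plane slope,z [-0.0006  0.      0.0899]
((0.5983341932296753, 0.2252085953950882), 0.058023545891046524)
knob z 0.11791760346628433
bar t20.5 p [ 0.6  -0.08  0.3 ] F [-0.5 -0.1  0. ] w0.0005 g 0.0
top 4819 ((0.5823755264282227, -0.14941585063934326), (0.0881098210811615, 0.0896761417388916), 11.059429168701172)
bar 488 [ 0.61455632 -0.06820512  0.15569655] [ 0.63651915 -0.05710173  0.15921327] ((0.6169872879981995, -0.06945160031318665), (0.04149005934596062, 0.017365621402859688), 10.632192611694336)
[-0.1   0.32  0.22  1.63 -0.07  1.2   1.89]
```

View pics/bc.png

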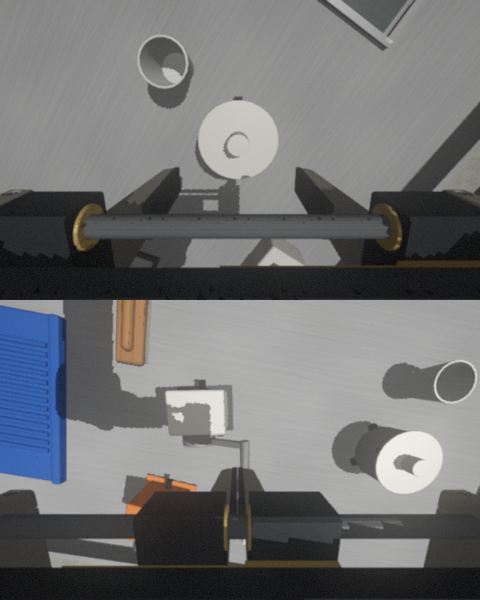

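The lid is home: flange top at 89.9 mm (90 expected), slope 0, knob top at 117.9 mm (118 expected). The lower half shows the bar running from (243,443) out to about (243,485), with the arm at its post-side end, so I'll press its outer half. The timer yaw is about 10.6°, and the predicted bar position matches the measured one.

```bash
cat >> h.py <<'E'
T=np.radians(10.6); O=np.array([.5735,-.1511]); RT=yawR(T+np.pi/2)
def barp(q,x=.068,dz=0.):
    a=.6-q; y=.09*np.cos(a); return np.array([O[0]+x*np.cos(T)-y*np.sin(T),O[1]+x*np.sin(T)+y*np.cos(T),.107+.09*np.sin(a)+dz])
E
python3 - <<'E'
from h import *
b=barp(0); print(b)
env.reach([b[0],b[1],.20],RT); env.movel([b[0],b[1],.164],RT,rate=.1); env.pause(.3); st("pre")
for z in np.arange(.162,.150,-.0015):
    env.movel([b[0],b[1],z],RT,rate=.03); env.pause(.1); st("%.4f"%z)
    if env.sense()["wrist_force"][2]>1.6: break
E
```

```text
[ 0.62667566 -0.06557867  0.15781782]
pre t21.9 p [ 0.627  -0.0656  0.1646] F [ 0.3 -0.4  0.2] w0.0004 g 0.0
0.1620 t22.2 p [ 0.6266 -0.0656  0.1619] F [-0.7  0.4 -0.6] w0.0007 g 0.0
0.1605 t22.6 p [ 0.6266 -0.0656  0.1605] F [ 0.   0.2 -0.3] w0.0003 g 0.0
0.1590 t22.9 p [ 0.6267 -0.0656  0.159 ] F [ 0.3 -1.2 -0.7] w0.0006 g 0.0
0.1575 t23.3 p [ 0.6269 -0.0653  0.1578] F [-0.   0.9  2.4] w0.0003 g 1.4
```

Contact is at exactly the predicted height. Press along the arc.

Run:
```python
from h import *
for q in [.1,.2,.3,.4,.5,.6,.7,.78,.84,.88]:
    env.movel(barp(q),RT,rate=.06); s=env.sense()
    print(q,"q_est %.3f"%(.6-np.arcsin((s["ee_pos"][2]-.107)/.09))); st()
env.pause(.2); s=env.sense(); print("q_est %.3f"%(.6-np.arcsin((s["ee_pos"][2]-.107)/.09)))
for c in ["scene","side"]:
    p,d=viewer.read_camera(c); cv2.imwrite(f"pics/{c}1.png",p[:,:,::-1]); np.save(f"pics/{c}1.npy",d)
    print(c,[(np.round(r["at"],3).tolist(),round(r["score"],2)) for r in tip_of(c,"dial_bar")])
    i=viewer.camera_info(c); P=cloud(d,i,i["eye"],i["rotation"]); b=barp(.88,x=.061); print(b)
    
p=cv2.imread("pics/scene1.png")[190:300,220:360]
cv2.imwrite("pics/crop1.png",cv2.resize(p,None,fx=5,fy=5,interpolation=2))
```

```text
0.1 q_est 0.097
 t23.6 p [ 0.626  -0.0603  0.1504] F [0.1 1.3 5.8] w0.0005 g 2.3
0.2 q_est 0.199
 t23.9 p [ 0.6252 -0.0569  0.1421] F [0.4 1.8 2.9] w0.0006 g 1.5
0.3 q_est 0.296
 t24.2 p [ 0.625  -0.0543  0.1339] F [0.7 0.9 5.4] w0.0005 g 2.0
0.4 q_est 0.394
 t24.5 p [ 0.6246 -0.0517  0.1254] F [0.3 4.1 5.4] w0.0007 g 2.6
0.5 q_est 0.497
 t24.8 p [ 0.6239 -0.0505  0.1162] F [0.7 3.8 3.3] w0.0004 g 2.0
0.6 q_est 0.595
 t25.1 p [ 0.6241 -0.0501  0.1074] F [0.9 2.7 5.6] w0.0005 g 2.5
0.7 q_est 0.692
 t25.4 p [ 0.6243 -0.0502  0.0987] F [0.6 3.7 5.7] w0.0005 g 3.0
0.78 q_est 0.775
 t25.6 p [ 0.6242 -0.0515  0.0913] F [0.3 4.1 4.7] w0.0006 g 2.5
0.84 q_est 0.836
 t25.9 p [ 0.6243 -0.0528  0.0859] F [0.8 3.2 4.3] w0.0007 g 2.5
0.88 q_est 0.875
 t26.1 p [ 0.6245 -0.0534  0.0825] F [0.8 3.7 4.9] w0.0007 g 2.7
q_est 0.874
scene [([0.85, -0.134, 0.147], 0.8), ([0.254, -0.202, 0.15], 0.7), ([0.621, -0.053, 0.075], 0.64)]
[ 0.61754819 -0.05485998  0.08212799]
side [([0.255, -0.198, 0.152], 0.8), ([0.853, -0.135, 0.152], 0.57), ([0.618, -0.05, 0.073], 0.45)]
[ 0.61754819 -0.05485998  0.08212799]
```

View pics/crop1.png

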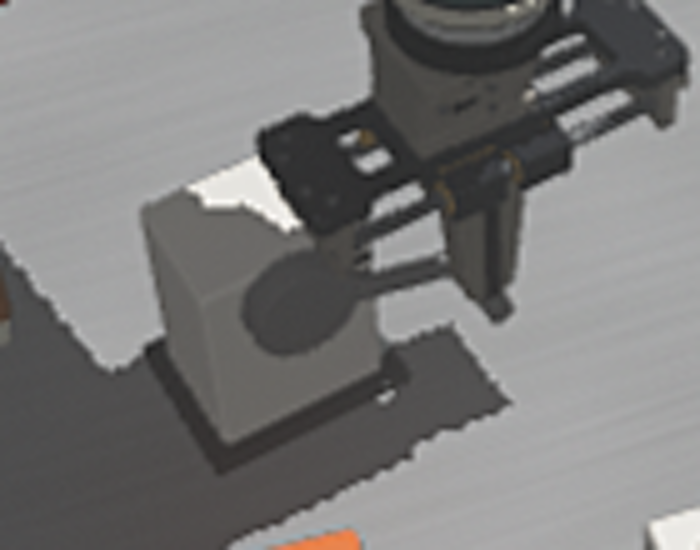

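The fingertips sit on the bar, whose end shows at about (495,300). Make the last small step, then check the bar height independently from the depth data.

Run:
```python
from h import *
for q in [.895,.91]:
    env.movel(barp(q),RT,rate=.04); env.pause(.4); s=env.sense()
    print(q,"q_est %.3f"%(.6-np.arcsin((s["ee_pos"][2]-.107)/.09))); st()
c2,s2=np.cos(T),np.sin(T)
for c in ["scene","side"]:
    p,d=viewer.read_camera(c); i=viewer.camera_info(c); P=cloud(d,i,i["eye"],i["rotation"])
    v=P-[*O,0]; L=np.stack([v[...,0]*c2+v[...,1]*s2,-v[...,0]*s2+v[...,1]*c2,v[...,2]],-1)
    # bar beyond/beside finger in timer frame
    m=(L[...,0]>.036)&(L[...,0]<.09)&(L[...,1]>.068)&(L[...,1]<.105)&(L[...,2]>.055)&(L[...,2]<.08); q=L[m]
    print(c,len(q)); 
    if len(q): print(np.percentile(q,[0,10,50,90,100],axis=0).round(4).T)
    e=q[q[:,0]>.08]
    if len(e)>3: print("end",len(e),e.mean(0),e.min(0),e.max(0))
    m=(L[...,0]>.03)&(L[...,0]<.058)&(L[...,1]>.035)&(L[...,1]<.075)&(L[...,2]>.06)&(L[...,2]<.11); a=L[m]
    if len(a)>10: print("arm",len(a),np.polyfit(a[:,1],a[:,2],1),a.min(0),a.max(0))
p2=cv2.imread  # view: side
p,_=viewer.read_camera("side"); cv2.imwrite("pics/s2.png",cv2.resize(p[180:300,340:480,::-1],None,fx=5,fy=5,interpolation=2))
```

```text
0.895 q_est 0.888
 t27.2 p [ 0.6245 -0.0537  0.0814] F [0.  3.3 5.2] w0.0003 g 2.9
0.91 q_est 0.903
 t27.8 p [ 0.6246 -0.0539  0.0801] F [-0.3  3.7  6.1] w0.0005 g 3.0
scene 35
[[0.0396 0.0484 0.0793 0.0847 0.0858]
 [0.0682 0.0723 0.0823 0.0908 0.0928]
 [0.0704 0.0727 0.0763 0.0794 0.08  ]]
end 16 [0.08362722 0.08702207 0.07574124] [0.08049933 0.0803049  0.07037335] [0.08584274 0.09278202 0.0798198 ]
arm 103 [-0.29871502  0.10261053] [0.03402987 0.03503996 0.06048761] [0.052297   0.07443345 0.10433873]
side 12
[[0.0363 0.0371 0.05   0.081  0.083 ]
 [0.0804 0.0825 0.0884 0.0911 0.0922]
 [0.0737 0.0741 0.079  0.0797 0.0798]]
```

View pics/s2.png

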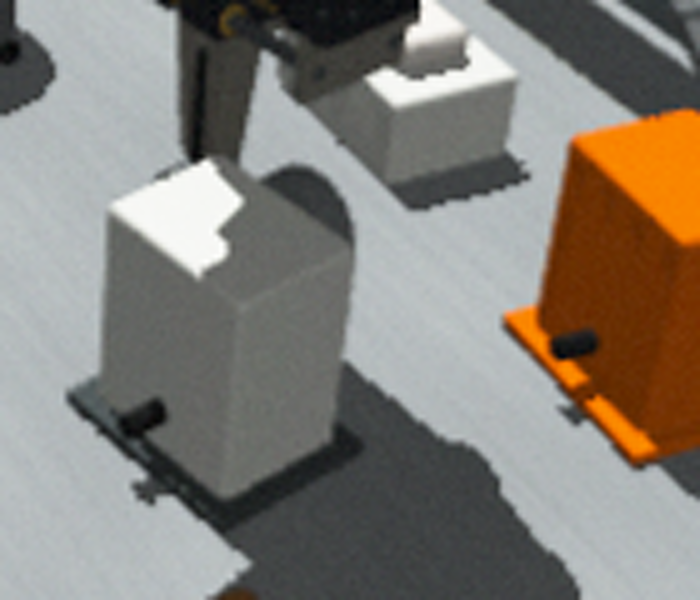

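The bar top is at about 80 mm and the arm slope is -0.299, which match the third click; the fingers give an estimate of 0.903. One tiny nudge for certainty, a last check of the lid, then hand in.

Run:
```python
from h import *
env.movel(barp(.917),RT,rate=.02); env.pause(.6); s=env.sense()
print("q_est %.3f"%(.6-np.arcsin((s["ee_pos"][2]-.107)/.09))); st()
p,d=viewer.read_camera("scene"); i=viewer.camera_info("scene"); P=cloud(d,i,i["eye"],i["rotation"])
f=near(P,(.599,.226),.054,.08,.1); print("flange z",np.median(f[:,2]),len(f))
for n in ["cup","brush","soap_case"]: print(n,[np.round(r["at"],3).tolist() for r in tip_of("scene",n)[:1]])
print(workorder.finish_job())
```

```text
q_est 0.910
 t28.8 p [ 0.6246 -0.0541  0.0796] F [-0.6  3.5  5.8] w0.0008 g 3.1
flange z 0.09043294271789049 830
cup [[0.453, 0.261, -0.006]]
brush [[0.443, -0.296, -0.002]]
soap_case [[0.801, 0.03, -0.0]]
the job is handed in; nothing more can be done
None
```

I handed the job in at about 29 s: the lid sits home and level on the tub, and the closed fingers hold the white timer's dial at about 0.91 rad by my estimate (third click is 0.9). The cup, brush and soap case were still where they stood, to within the camera's accuracy.

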